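# Sort three reagent bottles into their own drip trays

## Robot

A 6-joint arm with a two-finger parallel gripper is mounted at the origin on a cart in front of the work surface, level with it; the furniture and walls round the work are solid. World frame = base frame: x ahead of the robot, y to its left, z up, the work surface at z = 0. Lengths are in m, angles in rad, forces in N, time in s.
With the tool pointing down it reaches from about 0.35 to 0.775 m from the base axis. Payload 7.3 kg.
Tool frame: the origin (TCP) lies midway between the tips of the shut fingers; the grasp point (between the pads) lies grasp_offset behind it (grasp_offset is the distance from the TCP to the grasp point, in m); z points along the fingers, y is the line along which they close (so a half turn about z gives the same grasp; the last joint's range is limited). The gripper opens to 92 mm and grips with 3 to 60 N. Pads are 19 mm wide; open, the fingers measure 130 mm over their backs; the gripper's body (75 mm by 190 mm) begins 47 mm behind the grasp point.
Start: joints at [1.12, 0.342, 1.524, -0, 1.275, -0.146], TCP at [0.158, 0.501, 0.199] pointing down, gripper open.
Joint ranges: [-2.53, 2.53], [-0.77, 2.02], [0.04, 2.7], [-1, 4.14], [0.28, 2.66], [-3.11, 3.11]. Speed limits (rad/s): [2.57, 2.57, 3.14, 3.14, 3.14, 3.14].

## Interface

Orientations are given as [roll, pitch, yaw] about the fixed x, y, z axes, in that order (R = Rz(yaw) Ry(pitch) Rx(roll)).
In Python, from cell import * gives the robot as it stands.
- The arm moves only by the tool step_arm, never from a script. Its argument "plan" is a list of rows, each a list of 5 numbers: the closure, from -1 (fully open) to 1 (shut), then the shift along the tool's x, y, z in m, then the turn about the tool's z in rad. In form: [[hand, x, y, z, twist], ...]. A call has 1 to 20 rows; each row is the pose to reach, as a shift and turn from the pose commanded when the call began, along the tool's axes at that moment; what a row does not reach only later rows make up. A row lasts 1/8 s, in which the tool goes at most 62.5 mm and 10.7 degrees, less where a joint would pass 70% of its speed; a pose out of reach is approached as far as the arm can. A call with a gripper value outside its range is refused whole. The fingers move at their own pace and stop on an object; "grip_force" is the grip in N (left out, the last holds). Time passes only in rows, so rows that repeat a pose let the fingers close. It gives the time, the measured TCP pose, the force, the opening and the grip force at its end, in the units of the state.
- observe(): the state, without advancing time (a new reading comes with each control period).
- read_camera(name): name is "scene" or "top"; returns a dict with "img" (384x512x3 uint8, red, green, blue), "range_z" (384x512 float32, m along the optical axis (not along the pixel's ray), 0 where there is no reading), "fx", "fy", "cx", "cy" (pixels), "k1" (the pictures are not rectified: a ray, as slopes to the right and down, at radius r is drawn at 1 + k1 r^2 times it, then the intrinsics apply), "R" (3x3) and "t" (3): a world point X has camera coordinates R X + t. Camera axes: x right, y down, z forward; pixel columns grow to the right and rows downward; lengths in m; the calibration is good to about 2 mm. A picture is of the moment at which its call begins.
- hand_in(): hands the job in; it is judged then, once.
The state is a dict: "time": time; "qpos": joint angles; "qvel": joint speeds; "joint_efforts": joint torques, N m; "tool_pos": TCP position; "tool_rot": TCP orientation; "contact_force": force on the tool from outside, world axes, zero at the start; "torque": the same for the moment, N m; "opening": finger opening in m; "grip_force": force on a finger pad.
Only numpy, scipy, OpenCV 4.12 (cv2) and the standard library are available. Lean on these libraries where they do the work, as an engineer would, in place of code of your own. Each camera call takes 0.05 s, during which the arm holds its last target. There are 200 camera calls.

## Task

The three reagent bottles are each standing in the wrong drip tray: the tallest belongs in the largest tray, the middle one in the medium tray and the shortest in the smallest tray. Change them round, using the empty square mat as a free spot on the way, so that each ends up standing upright in the middle of its own tray, on the dark mark, and let go. Keep the bottles upright as you move them and leave the pot, the tape and the scraper where they are.

Things in the scene. Friction and masses are not known exactly. Their poses are not given: they have to be found in the camera images.
- tall_bottle: the tallest of the three loose white plastic reagent bottles, 175 mm tall, body 70 mm in diameter; its white round screw cap, fixed tight, is 42 mm in diameter and makes up the top 28 mm, with a sloping shoulder below; take it by the cap from above. 0.2 to 0.45 kg. Origin at the centre of its underside, z up along the bottle
- middle_bottle: the middle-height of the three loose white plastic reagent bottles, 150 mm tall, body 66 mm in diameter; its white round screw cap, fixed tight, is 35 mm in diameter and makes up the top 24 mm, with a sloping shoulder below; take it by the cap from above. 0.2 to 0.45 kg. Origin at the centre of its underside, z up along the bottle
- short_bottle: the shortest of the three loose white plastic reagent bottles, 130 mm tall, body 60 mm in diameter; its red round screw cap, fixed tight, is 32 mm in diameter and makes up the top 20 mm, with a sloping shoulder below; take it by the cap from above. 0.2 to 0.45 kg. Origin at the centre of its underside, z up along the bottle
- large_tray: the largest of three low round grey plastic drip trays, fixed to the bench: 146 mm across outside, 140 mm inside at the rim, rim 14 mm above the bench, flat floor 4 mm above the bench, with a thin dark standing mark 84 mm across (no height) in the middle of the floor. Origin at the centre of its underside, on the bench
- medium_tray: the medium of three low round grey plastic drip trays, fixed to the bench: 126 mm across outside, 120 mm inside at the rim, rim 14 mm above the bench, flat floor 4 mm above the bench, with a thin dark standing mark 84 mm across (no height) in the middle of the floor. Origin at the centre of its underside, on the bench
- small_tray: the smallest of three low round grey plastic drip trays, fixed to the bench: 106 mm across outside, 100 mm inside at the rim, rim 14 mm above the bench, flat floor 4 mm above the bench, with a thin dark standing mark 84 mm across (no height) in the middle of the floor. Origin at the centre of its underside, on the bench
- spare_mat: square dark rubber mat, 110 x 110 x 2 mm, fixed to the bench and empty: the free spot for parking a bottle on the way. Origin at the centre of its underside
- low_pot: bystander: squat white screw-lid pot, 73 mm in diameter, 85 mm tall, loose. Origin at the centre of its underside
- tape: bystander: roll of beige tape lying flat, 68 mm in diameter, 18 mm high, loose. Origin at the centre of its underside
- putty_scraper: bystander: scraper with black handle lying flat, 199 x 30 x 20 mm, long along its y axis, loose. Origin at the centre of its underside
Mind the look-alikes: they are no part of the job. What is shaped like the middle_bottle but pink is not meant.

How it is judged:
At the end, for the whole second after the job is handed in: Each bottle stands at rest, released, on the floor of its own tray (tallest in largest, middle in medium, shortest in smallest), its centre within 15 mm of the tray's centre, tilted less than 0.1 rad (horizontal distance between tall_bottle and large_tray below 0.015 m and z of tall_bottle in the frame of large_tray between 0.001 and 0.008 m and angle between each of tall_bottle, middle_bottle, short_bottle's own z axis and vertical below 0.1 rad and linear speed of each of tall_bottle, middle_bottle, short_bottle below 0.02 m/s and angular speed of each of tall_bottle, middle_bottle, short_bottle below 0.4 rad/s and contact force between each of tall_bottle, middle_bottle, short_bottle and the fingers below 0.1 N and horizontal distance between middle_bottle and medium_tray below 0.015 m and z of middle_bottle in the frame of medium_tray between 0.001 and 0.008 m and horizontal distance between short_bottle and small_tray below 0.015 m and z of short_bottle in the frame of small_tray between 0.001 and 0.008 m); the robot touches nothing.
It fails at once if a bottle is tipped over (more than 35 degrees) (angle between any of tall_bottle, middle_bottle, short_bottle's own z axis and vertical above 0.61 rad).
It fails at once if the pot, the tape or the scraper is moved more than 30 mm (distance of any of low_pot, tape, putty_scraper from where it was at the start of the episode above 0.03 m).
It also fails if it takes over 88 s, if anything falls off the work surface, if the arm or the gripper's body presses on something with over 40 N, if the wrist force passes 120 N, or if a joint passes its speed limit or range.

## Working session

There is one attempt and no reset: what is moved stays moved. The work goes in short steps, Python scripts to look and compute and a tool call to move; the robot and the scene stay as the last step left them, time stands still between calls to the robot, and variables do not carry over. Pictures are saved under pics/ and viewed, at most 14 in all, crops included, and the job is handed in when it is done.

Besides the shell and the picture viewer there is one more tool, called as name([rows], argument=value, ...), one row to a line, values as JSON. step_arm: Moves the arm, as the interface text tells. Its arguments: {"type":"object","properties":{"plan":{"type":"array","items":{"type":"array","items":{"type":"number"}}},"grip_force":{"type":"number"}},"required":["plan"]}

```bash
mkdir -p pics; ls; python3 - <<'E'
from cell import *
import cv2,numpy as np
s=observe();print(s)
for n in("scene","top"):
    c=read_camera(n);cv2.imwrite(f"pics/{n}0.png",c["img"][:,:,::-1]);np.savez(f"{n}0.npz",**c)
    print(n,c["fx"],c["fy"],c["cx"],c["cy"],c["k1"],c["R"],c["t"],-c["R"].T@c["t"])
E
```

```text
pics
{'time': 0.0, 'qpos': array([ 1.11996158e+00,  3.42732737e-01,  1.52505410e+00, -2.52092643e-06,
        1.27539050e+00, -1.46014150e-01]), 'qvel': array([-0.00067719, -0.00130767,  0.00155103,  0.00096169,  0.00022843,
       -0.00081414]), 'joint_efforts': array([-9.20278508e-04, -4.31234336e+01, -2.44217670e+01,  7.18332105e-02,
        5.58728934e-02, -1.21978260e-04]), 'tool_pos': array([0.15734541, 0.50037798, 0.19812686]), 'tool_rot': array([-3.14002448e+00, -2.28180570e-04,  2.83677262e+00]), 'contact_force': array([ 0.12124722,  0.31997283, -0.31584859]), 'torque': array([ 0.01215983, -0.01757728,  0.02784643]), 'grip_force': 0.0, 'opening': 0.09188877211554458}
scene 364.3359924551437 364.3359924551437 252.5361009111554 192.6560267801696 0.04072389318521006 [[-0.81342485 -0.58152156  0.01314097]
 [-0.38860057  0.52648167 -0.75617898]
 [ 0.4328159  -0.62020136 -0.65423289]] [0.39483567 0.31901251 0.59162248] [0.18907398 0.42857628 0.62310092]
top 418.5556341306232 418.5556341306232 253.74502125099477 192.55894781074286 -0.15894708226452467 [[ 0.30245955 -0.95314624 -0.0055193 ]
 [-0.92345359 -0.291593   -0.24941328]
 [ 0.23611795  0.08053425 -0.96838141]] [-0.28377081  0.47798217  0.87717376] [ 0.32010707 -0.20174135  0.96708765]
```

View pics/scene0.png

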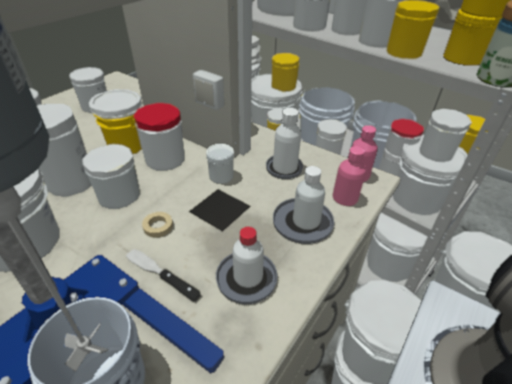

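View pics/top0.png

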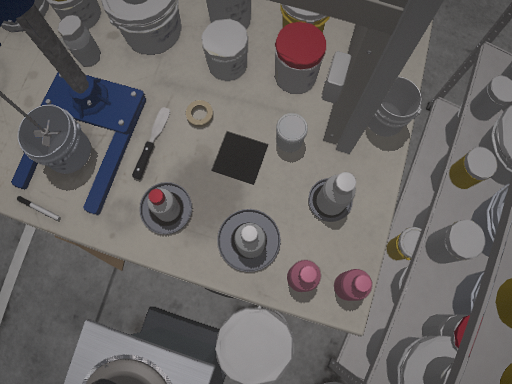

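The scene shows a red-capped short bottle at top (157,200), a white bottle in the big tray at (249,236), and a tall white bottle at (340,185). The mat is at (240,157), the pot at (291,130), the tape at (200,113) and the scraper at (150,145). The pink look-alikes are at (304,276) and (352,285). A post stands behind the tall bottle.

```bash
cat > h.py <<'E'
import cv2,numpy as np
def slopes(c,uv):
    # forward model: drawn = s*(1+k1 r^2); invert by iteration
    d=(np.atleast_2d(uv).astype(float)-[c["cx"],c["cy"]])/[c["fx"],c["fy"]]; s=d.copy()
    for _ in range(15): s=d/(1+c["k1"]*(s**2).sum(1,keepdims=True))
    return s
def plane(c,uv,z):
    s=slopes(c,uv); d=np.c_[s,np.ones(len(s))]@c["R"]; o=-c["R"].T@c["t"]
    return o+d*((z-o[2])/d[:,2])[:,None]
def cloud(c):
    v,u=np.mgrid[:384,:512]; s=slopes(c,np.c_[u.ravel(),v.ravel()]); z=c["range_z"].reshape(-1,1)
    P=(np.c_[s,np.ones(len(s))]*z-c["t"])@c["R"]; P[z[:,0]==0]=np.nan
    return P.reshape(384,512,3)
def circ(p):
    A=np.c_[2*p,np.ones(len(p))]; x=np.linalg.lstsq(A,(p**2).sum(1),rcond=None)[0]
    return x[:2],np.sqrt(x[2]+x[:2]@x[:2])
E
python3 - <<'E'
from h import *
for n in("top","scene"):
    c=dict(np.load(n+"0.npz"));P=cloud(c);im=c["img"]
    z=P[...,2];x=P[...,0];y=P[...,1]
    inb=(x>0.2)&(x<0.9)&(y>-0.6)&(y<0.3)
    # flat tops at cap heights
    for h in(.175,.150,.130,.085):
        m=(inb&(abs(z-h)<.006)).astype(np.uint8)
        k,l,st,ce=cv2.connectedComponentsWithStats(m)
        for i in range(1,k):
            if st[i,4]>60:
                q=P[l==i];print(n,h,st[i,4],ce[i].round(),np.median(q,0).round(4),(np.nanmin(q,0)[:2]+np.nanmax(q,0)[:2])/2, np.ptp(q,axis=0)[:2].round(3))
# grid of coarse top-down max height
c=dict(np.load("top0.npz"));P=cloud(c)
print("px",plane(c,[[166,208],[249,240],[330,200],[240,157]],.01).round(3))
for name in("top","scene"):
    P=cloud(dict(np.load(name+"0.npz"))).reshape(-1,3);P=P[np.isfinite(P).all(1)]
    hm=np.full((18,20),-1.)
    i=((P[:,0]-.2)/.05).astype(int);j=((.45-P[:,1])/.05).astype(int)
    ok=(i>=0)&(i<18)&(j>=0)&(j<20)&(P[:,0]>.2)&(P[:,1]<.45);np.maximum.at(hm,(i[ok],j[ok]),P[ok,2])
    print(name,"rows x .2->, cols y .45->-.55 (cm)");print("\n".join(" ".join("%3d"%round(v*100) for v in r) for r in hm[::-1]))
E
```

```text
top 0.175 98 [135.   4.] [0.865  0.2674 0.1707] [0.86950959 0.26891641] [0.04  0.061]
top 0.175 404 [146.  12.] [0.849  0.2302 0.1713] [0.85753467 0.24447146] [0.083 0.11 ]
top 0.175 335 [345. 182.] [ 0.5878 -0.3015  0.1777] [ 0.58906556 -0.3016573 ] [0.04  0.039]
top 0.15 154 [148.  21.] [0.8374 0.2235 0.1478] [0.85663167 0.24316757] [0.087 0.109]
top 0.15 1105 [299.  50.] [ 0.8697 -0.1299  0.1491] [ 0.8651027  -0.12984564] [0.07  0.114]
top 0.15 99 [348. 123.] [ 0.7222 -0.2793  0.1498] [ 0.72782364 -0.27939199] [0.018 0.075]
top 0.15 231 [249. 233.] [ 0.4372 -0.1496  0.1529] [ 0.43756659 -0.14974845] [0.033 0.033]
top 0.15 240 [308. 274.] [ 0.3966 -0.2839  0.1489] [ 0.39727062 -0.28345812] [0.034 0.033]
top 0.15 233 [363. 283.] [ 0.4103 -0.3909  0.1489] [ 0.41055136 -0.39113024] [0.032 0.033]
top 0.13 107 [148.  25.] [0.8358 0.2382 0.1288] [0.85926729 0.24392269] [0.078 0.096]
top 0.13 115 [298.  65.] [ 0.8389 -0.1371  0.1299] [ 0.85641828 -0.13733967] [0.052 0.099]
top 0.13 89 [413.  89.] [ 0.8756 -0.4129  0.1274] [ 0.85663254 -0.39639668] [0.068 0.066]
top 0.13 80 [397. 113.] [ 0
[... 5596 characters left out ...]
   0   0 -100
 15  15  15   5   5   2   2   0   0   1   1   1   0   1  18  18   0   0   0 -100
 15  41  41  15   3   2   2   2   2   0   0   2   2   0   2   2   0   0   0 -100
-100  48  54  15   3   0   2  14  14   0   2  16  16 -100   0   0   0   0   0 -100
-100  12  12   3   3   0   2  14  13   0   2  16  16   2  15  15  15  15 -100 -100
-100 -100 -100   3   3   0   0   2   2   0   2   2   2   0  15  10  15  15   0 -100
-100 -100 -100 -100   0   0   0   0   0   0   0   0   0   0   0   0   0   0   0 -100
-100 -100 -100 -100 -100 -100 -100 -100 -100 -100 -100 -28 -27 -27 -28 -27 -100 -100 -100 -100
-100 -100 -100 -100 -100 -100 -100 -100 -100 -100 -100 -27 -27 -28 -28 -28 -100 -100 -100 -100
```

```bash
python3 - <<'E'
import cv2
im=cv2.imread("pics/top0.png")[130:310,120:390]
cv2.imwrite("pics/crop1.png",cv2.resize(im,None,fx=2.9,fy=2.9,interpolation=cv2.INTER_CUBIC))
E
```

```text
(no output)
```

View pics/crop1.png

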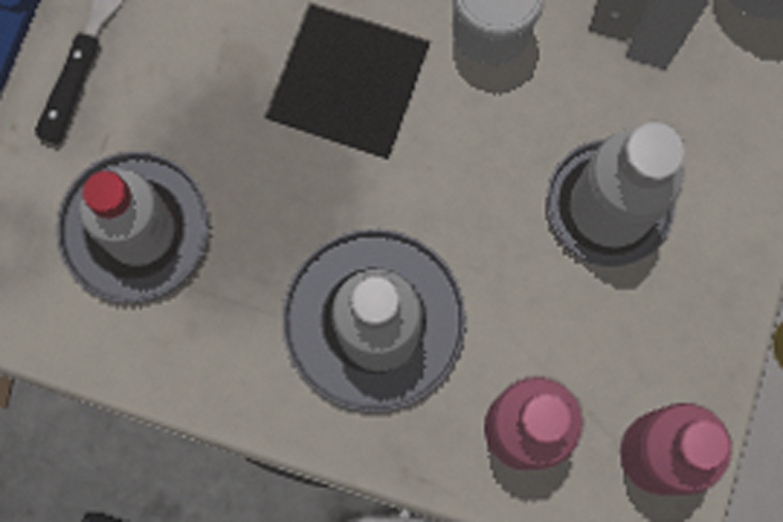

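Three candidates stand in trays, and pink ones are ruled out by colour. By measured height:
- Short: red cap at top (157,198), h≈0.132, in the left tray.
- Middle: white at (249,233), h≈0.152, in the biggest tray.
- Tall: white at (345,182), h≈0.177, in the smallest tray.

The enlarged crop confirms this. Next I need the tray centres and how far the post and stirrer reach.

```bash
python3 - <<'E'
from h import *
from cell import *
print("go",globals().get("grasp_offset"))
from scipy.optimize import least_squares
for n in("top","scene"):
    c=dict(np.load(n+"0.npz"));P=cloud(c);Q=P.reshape(-1,3)
    g=cv2.cvtColor(c["img"],cv2.COLOR_RGB2GRAY)
    for nm,x0,r in(("medium",(.455,.063),.063),("large",(.442,-.147),.073),("small",(.59,-.30),.053)):
        d=np.hypot(*(Q[:,:2]-x0).T); m=(abs(Q[:,2]-.013)<.0045)&(d>r-.014)&(d<r+.01)
        p=Q[m][:,:2]
        f=least_squares(lambda q:np.hypot(*(p-q[:2]).T)-q[2],[*x0,r],loss="soft_l1",f_scale=.002).x
        print(n,nm,m.sum(),f.round(4))
    m=(c["img"].max(2)<60)&(abs(P[...,0]-.63)<.09)&(abs(P[...,1]+.064)<.09)&(abs(Q[:,2].reshape(384,512))<.012)
    print("mat",Q[m.ravel()].mean(0),m.sum(), cv2.minAreaRect(Q[m.ravel()][:,:2].astype(np.float32)))
    for nm,b in(("post/beam",(.3,.9,-.5,.3)),("stirrer",(.2,.9,.25,.5))):
        m=(Q[:,0]>b[0])&(Q[:,0]<b[1])&(Q[:,1]>b[2])&(Q[:,1]<b[3])&(Q[:,2]>.2)
        print(n,nm)
        for lo in(.2,.3,.4,.5,.6):
            k=Q[m&(Q[:,2]>lo)&(Q[:,2]<lo+.1)]
            if len(k): print(lo,len(k),np.percentile(k,1,0).round(2),np.percentile(k,99,0).round(2))
E
```

```text
go 0.0188
top medium 252 [0.4555 0.0651 0.061 ]
top large 322 [ 0.4427 -0.144   0.071 ]
top small 145 [ 0.5913 -0.2987  0.0507]
mat [ 0.62921707 -0.06229095  0.00137773] 1829 ((0.6302204728126526, -0.06173451989889145), (0.1082107275724411, 0.10863499343395233), 88.74247741699219)
top post/beam
0.2 1999 [ 0.72 -0.31  0.2 ] [ 0.87 -0.21  0.3 ]
0.3 1641 [ 0.72 -0.32  0.3 ] [ 0.82 -0.24  0.4 ]
0.4 3539 [ 0.72 -0.32  0.4 ] [ 0.74 -0.11  0.5 ]
0.5 1534 [ 0.72 -0.32  0.5 ] [ 0.74 -0.2   0.56]
top stirrer
0.2 790 [0.51 0.32 0.2 ] [0.68 0.36 0.3 ]
0.3 907 [0.52 0.32 0.3 ] [0.68 0.36 0.4 ]
0.4 635 [0.6 0.3 0.4] [0.66 0.33 0.48]
scene medium 330 [0.4552 0.065  0.0607]
scene large 295 [ 0.4435 -0.1454  0.0706]
scene small 134 [ 0.5919 -0.2999  0.0506]
mat [ 0.628524   -0.06014694  0.00290199] 1182 ((0.6305917501449585, -0.06204983592033386), (0.10300667583942413, 0.10529466718435287), 88.76006317138672)
scene post/beam
0.2 2951 [ 0.72 -0.32  0.2 ] [ 0.9  -0.21  0.3 ]
0.3 3410 [ 0.72 -0.31  0.3 ] [ 0.9  -0.24  0.4 ]
0.4 2860 [ 0.72 -0.29  0.4 ] [0.82 0.21 0.49]
scene stirrer
0.2 1336 [0.51 0.32 0.2 ] [0.65 0.36 0.3 ]
0.3 866 [0.5  0.34 0.3 ] [0.52 0.37 0.4 ]
0.4 3961 [0.46 0.31 0.4 ] [0.51 0.36 0.5 ]
0.5 1307 [0.46 0.3  0.5 ] [0.49 0.34 0.54]
```

step_arm([
  [-1, -0.214, -0.206, -0.05, -0.305],
  [-1, -0.214, -0.206, -0.05, -0.305],
  [-1, -0.214, -0.206, -0.05, -0.305],
  [-1, -0.214, -0.206, -0.05, -0.305],
  [-1, -0.214, -0.206, -0.05, -0.305],
  [-1, -0.214, -0.206, -0.05, -0.305],
  [-1, -0.214, -0.206, -0.05, -0.305],
  [-1, -0.214, -0.206, -0.05, -0.305],
], grip_force=30)

```text
time: 1.1
tool_pos: [0.2991, 0.241, 0.2485]
tool_rot: [-3.142, -0.001, -3.139]
contact_force: [0.2, 0.2, -1.1]
opening: 0.0918
grip_force: 0.0
```

step_arm([
  [-1, -0.156, -0.18, 0.03, 0],
  [-1, -0.156, -0.18, 0.03, 0],
  [-1, -0.156, -0.18, 0.03, 0],
  [-1, -0.156, -0.18, 0.03, 0],
  [-1, -0.156, -0.18, 0.05, 0],
  [-1, -0.156, -0.18, 0.09, 0],
  [-1, -0.156, -0.18, 0.12, 0],
  [-1, -0.156, -0.18, 0.132, 0],
  [-1, -0.156, -0.18, 0.132, 0],
])

```text
time: 2.22
tool_pos: [0.4557, 0.061, 0.1165]
tool_rot: [3.141, -0.001, -3.14]
contact_force: [0.3, 1.1, 1.4]
opening: 0.0919
grip_force: 0.0
```

Now close on the cap.

step_arm([
  [0.35, 0, 0, 0, 0],
  [1, 0, 0, 0, 0],
  [1, 0, 0, 0, 0],
  [1, 0, 0, 0, 0],
  [1, 0, 0, 0, 0],
  [1, 0, 0, 0, 0],
], grip_force=30)

```text
time: 2.98
tool_pos: [0.4559, 0.0601, 0.1168]
tool_rot: [3.141, -0.0, -3.142]
contact_force: [-0.7, 1.2, 0.5]
opening: 0.0363
grip_force: 0.0
```

step_arm([
  [1, 0, 0, 0, 0],
  [1, 0, 0, 0, 0],
  [1, 0, 0, 0, 0],
])

```text
time: 3.35
tool_pos: [0.4559, 0.0601, 0.1168]
tool_rot: [3.142, 0.0, -3.141]
contact_force: [-0.2, -0.3, -0.2]
opening: 0.0069
grip_force: 0.0
```

```bash
cat > look.py <<'E'
import sys
from cell import *
from h import *
s=observe();print(s["time"],s["opening"],s["grip_force"])
for n in("scene","top"):
    c=read_camera(n);np.savez(n+"1.npz",**c)
    cv2.imwrite(f"pics/{n}_{sys.argv[1]}.png",c["img"][:,:,::-1])
    P=cloud(c);z=P[...,2];hsv=cv2.cvtColor(c["img"],cv2.COLOR_RGB2HSV)
    inb=(P[...,0]>.36)&(P[...,0]<.7)&(P[...,1]>-.4)&(P[...,1]<.12)
    for h in(.177,.152,.132):
        k,l,st,ce=cv2.connectedComponentsWithStats((inb&(abs(z-h)<.007)).astype(np.uint8))
        for i in range(1,k):
            if st[i,4]>60:
                q=P[l==i];a=np.nanpercentile(q,2,0);b=np.nanpercentile(q,98,0)
                print(n,h,st[i,4],ce[i].round(),((a+b)/2).round(4),(b-a).round(3)[:2])
E
python3 look.py a
python3 -c "
import cv2
i=cv2.imread('pics/scene_a.png')[160:330,150:350];cv2.imwrite('pics/crop2.png',cv2.resize(i,None,fx=3,fy=3,interpolation=2))"
```

```text
3.35 0.006852998261990691 0.0
scene 0.177 148 [290. 113.] [ 0.5881 -0.302   0.1755] [0.037 0.039]
scene 0.152 63 [289. 123.] [ 0.5876 -0.2947  0.1519] [0.037 0.024]
scene 0.152 77 [369. 130.] [ 0.4096 -0.3879  0.1486] [0.029 0.023]
scene 0.152 122 [356. 151.] [ 0.3964 -0.2824  0.1485] [0.03 0.03]
scene 0.152 166 [313. 172.] [ 0.4373 -0.1498  0.1509] [0.03  0.031]
scene 0.132 161 [288. 131.] [ 0.5869 -0.294   0.1321] [0.05 0.04]
scene 0.132 64 [354. 159.] [ 0.3968 -0.2766  0.1324] [0.03 0.02]
scene 0.132 160 [248. 235.] [0.4546 0.0613 0.1307] [0.026 0.026]
top 0.177 325 [345. 182.] [ 0.5885 -0.3019  0.1768] [0.037 0.035]
top 0.152 232 [249. 233.] [ 0.4373 -0.1498  0.152 ] [0.03 0.03]
top 0.152 240 [308. 274.] [ 0.3969 -0.2835  0.1489] [0.03 0.03]
top 0.152 197 [361. 283.] [ 0.4102 -0.3875  0.1489] [0.03  0.024]
top 0.132 249 [337. 191.] [ 0.5847 -0.3011  0.1315] [0.046 0.055]
```

View pics/crop2.png

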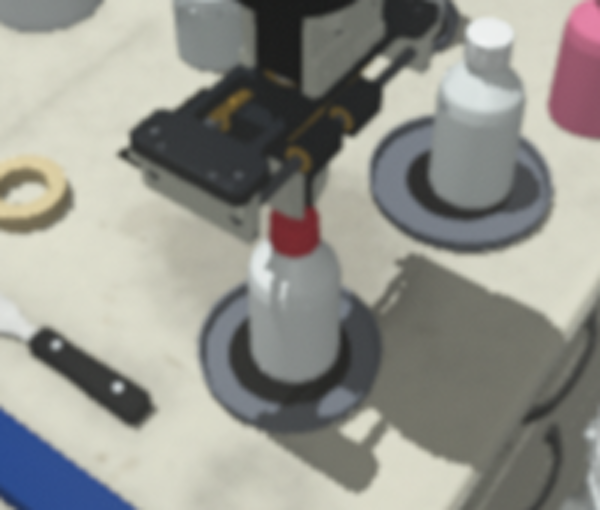

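The fingers shut just above the red cap (crop at about (295,205)), so the bottle wasn't taken. I'll measure where the fingertips really are.

```bash
python3 - <<'E'
from h import *
from cell import *
print(observe()["opening"],observe()["tool_pos"])
c=dict(np.load("scene1.npz"));P=cloud(c);im=c["img"]
for v in range(204,252,3):
    print(v,[(u,tuple((P[v,u]*1000).round().astype(int)),tuple(map(int,im[v,u]))) for u in (244,249,254)])
E
```

```text
0.0011434449398782273 [0.45587444 0.06012774 0.11680505]
204 [(244, (np.int64(430), np.int64(105), np.int64(251)), (37, 39, 39)), (249, (np.int64(435), np.int64(86), np.int64(235)), (57, 52, 39)), (254, (np.int64(429), np.int64(81), np.int64(234)), (35, 37, 37))]
207 [(244, (np.int64(430), np.int64(105), np.int64(245)), (37, 38, 37)), (249, (np.int64(431), np.int64(91), np.int64(234)), (37, 38, 37)), (254, (np.int64(425), np.int64(86), np.int64(234)), (35, 36, 37))]
210 [(244, (np.int64(440), np.int64(92), np.int64(223)), (44, 43, 40)), (249, (np.int64(429), np.int64(94), np.int64(231)), (90, 76, 46)), (254, (np.int64(421), np.int64(92), np.int64(234)), (36, 38, 38))]
213 [(244, (np.int64(439), np.int64(93), np.int64(218)), (49, 49, 47)), (249, (np.int64(427), np.int64(97), np.int64(228)), (58, 58, 56)), (254, (np.int64(420), np.int64(93), np.int64(229)), (46, 44, 39))]
216 [(244, (np.int64(429), np.int64(107), np.int64(228)), (58, 60, 60)), (249, (np.int64(425), np.int64(99), np.int64(224)), (68, 66, 58)), (254, (np.int64(420), np.int64(93), np.int64(223)), (41, 41, 38))]
219 [(244,
[... 1612 characters left out ...]
(np.int64(441), np.int64(61), np.int64(124)), (109, 41, 46))]
243 [(244, (np.int64(453), np.int64(74), np.int64(120)), (115, 46, 51)), (249, (np.int64(446), np.int64(68), np.int64(119)), (116, 42, 47)), (254, (np.int64(441), np.int64(60), np.int64(115)), (117, 87, 88))]
246 [(244, (np.int64(455), np.int64(73), np.int64(109)), (137, 135, 133)), (249, (np.int64(448), np.int64(66), np.int64(108)), (133, 123, 123)), (254, (np.int64(441), np.int64(60), np.int64(106)), (135, 139, 137))]
249 [(244, (np.int64(453), np.int64(75), np.int64(103)), (142, 148, 146)), (249, (np.int64(445), np.int64(70), np.int64(104)), (148, 153, 151)), (254, (np.int64(439), np.int64(63), np.int64(102)), (138, 143, 141))]
```

The tips are at z≈0.147 while TCP reads 0.117, so the real fingertips sit about 30 mm above the reported TCP. I'll open, then go about 29 mm lower, watching the force.

step_arm([
  [-0.2, 0, 0, 0, 0],
  [-0.2, 0, 0, 0, 0],
  [-0.2, 0, 0, 0, 0],
  [-0.2, 0, 0, 0, 0],
  [-0.2, 0, 0, 0, 0],
  [-0.2, 0, 0, 0, 0],
  [-0.2, 0, 0, 0.01, 0],
  [-0.2, 0, 0, 0.02, 0],
  [-0.2, 0, 0, 0.028, 0],
  [-0.2, 0, 0, 0.028, 0],
])

```text
time: 4.7
tool_pos: [0.4553, 0.0602, 0.0879]
tool_rot: [3.141, -0.002, -3.141]
contact_force: [0.8, 0.1, 0.3]
opening: 0.0552
grip_force: 0.0
```

step_arm([
  [1, 0, 0, 0, 0],
  [1, 0, 0, 0, 0],
  [1, 0, 0, 0, 0],
  [1, 0, 0, 0, 0],
  [1, 0, 0, 0, 0],
  [1, 0, 0, 0, 0],
])

```text
time: 5.45
tool_pos: [0.4561, 0.0601, 0.089]
tool_rot: [-3.142, 0.001, -3.141]
contact_force: [0.1, -1.1, 3.1]
opening: 0.0314
grip_force: 30.0
```

step_arm([
  [1, 0, 0, -0.03, 0],
  [1, 0, 0, -0.05, 0],
  [1, -0.04, -0.034, -0.05, 0],
  [1, -0.08, -0.068, -0.05, 0],
  [1, -0.12, -0.1, -0.05, 0],
  [1, -0.154, -0.13, -0.05, 0],
  [1, -0.154, -0.13, -0.05, 0],
  [1, -0.154, -0.13, -0.03, 0],
  [1, -0.154, -0.13, -0.012, 0],
  [1, -0.154, -0.13, -0.004, 0],
  [1, -0.154, -0.13, 0.0, 0],
  [1, -0.154, -0.13, 0.001, 0],
])

```text
time: 6.95
tool_pos: [0.61, -0.0696, 0.0881]
tool_rot: [3.142, 0.0, -3.141]
contact_force: [0.2, 0.5, -2.0]
opening: 0.0316
grip_force: 30.0
```

step_arm([
  [1, 0, 0, 0.001, 0],
  [0.2, 0, 0, 0.001, 0],
  [-0.1, 0, 0, 0.001, 0],
  [-0.1, 0, 0, 0.001, 0],
  [-0.1, 0, 0, 0.001, 0],
  [-0.1, 0, 0, 0.001, 0],
])

```text
time: 7.7
tool_pos: [0.6099, -0.0698, 0.0869]
tool_rot: [3.142, 0.0, -3.141]
contact_force: [-0.2, 0.4, 0.4]
opening: 0.0507
grip_force: 0.0
```

step_arm([
  [-0.1, 0, 0, -0.05, 0],
  [-0.2, 0, 0, -0.1, 0],
  [-0.2, 0.05, -0.023, -0.1, 0],
  [-0.2, 0.1, -0.046, -0.1, 0],
  [-0.2, 0.15, -0.07, -0.1, 0],
  [-0.2, 0.1725, -0.08, -0.1, 0],
  [-0.2, 0.1725, -0.08, -0.09, 0],
  [-0.2, 0.1725, -0.08, -0.05, 0],
  [-0.2, 0.1725, -0.08, -0.028, 0],
  [-0.2, 0.1725, -0.08, -0.018, 0],
  [-0.2, 0.1725, -0.08, -0.018, 0],
])

```text
time: 9.07
tool_pos: [0.4378, -0.1495, 0.1043]
tool_rot: [3.141, -0.001, -3.141]
contact_force: [-0.8, 0.4, 0.3]
opening: 0.0549
grip_force: 0.0
```

step_arm([
  [1, 0, 0, 0, 0],
  [1, 0, 0, 0, 0],
  [1, 0, 0, 0, 0],
  [1, 0, 0, 0, 0],
  [1, 0, 0, 0, 0],
])

```text
time: 9.7
tool_pos: [0.4379, -0.1503, 0.1054]
tool_rot: [-3.141, 0.001, -3.141]
contact_force: [-0.6, -1.8, 5.5]
opening: 0.034
grip_force: 30.0
```

```bash
python3 look.py b
```

```text
9.7 0.03396796018391194 29.99953418970108
scene 0.177 148 [290. 113.] [ 0.5883 -0.3012  0.1757] [0.037 0.036]
scene 0.152 61 [289. 123.] [ 0.5873 -0.2953  0.1517] [0.036 0.027]
scene 0.152 79 [369. 130.] [ 0.4093 -0.3869  0.1485] [0.03  0.024]
scene 0.152 121 [356. 151.] [ 0.3962 -0.2819  0.1488] [0.03 0.03]
scene 0.152 76 [318. 172.] [ 0.4289 -0.1585  0.1508] [0.014 0.042]
scene 0.132 159 [288. 131.] [ 0.5863 -0.2943  0.1321] [0.051 0.039]
scene 0.132 61 [367. 137.] [ 0.4089 -0.3834  0.132 ] [0.032 0.017]
scene 0.132 64 [354. 159.] [ 0.3964 -0.2752  0.1327] [0.031 0.019]
scene 0.132 121 [226. 169.] [ 0.6081 -0.0687  0.1302] [0.028 0.028]
top 0.177 325 [345. 182.] [ 0.5884 -0.302   0.1764] [0.037 0.035]
top 0.152 236 [308. 274.] [ 0.3968 -0.2835  0.1489] [0.031 0.03 ]
top 0.152 197 [361. 283.] [ 0.4103 -0.3875  0.1488] [0.03  0.025]
top 0.132 239 [338. 191.] [ 0.5857 -0.3019  0.1316] [0.047 0.055]
```

View pics/scene_b.png

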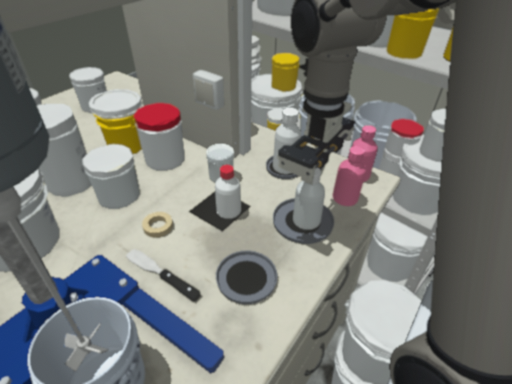

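The short bottle stands on the mat (scene 228,195), the medium tray is empty (247,277), and the middle bottle is gripped (310,200).

step_arm([
  [1, 0, 0, -0.03, 0],
  [1, 0, 0, -0.05, 0],
  [1, -0.004, 0.05, -0.05, 0],
  [1, -0.008, 0.1, -0.05, 0],
  [1, -0.012, 0.15, -0.05, 0],
  [1, -0.016, 0.195, -0.05, 0],
  [1, -0.0175, 0.215, -0.05, 0],
  [1, -0.0175, 0.215, -0.045, 0],
  [1, -0.0175, 0.215, -0.025, 0],
  [1, -0.0175, 0.215, -0.01, 0],
  [1, -0.0175, 0.215, -0.004, 0],
  [1, -0.0175, 0.215, -0.001, 0],
  [1, -0.0175, 0.215, 0.0, 0],
  [1, -0.0175, 0.215, 0.0, 0],
])

```text
time: 11.55
tool_pos: [0.4554, 0.0648, 0.1056]
tool_rot: [-3.141, 0.001, -3.141]
contact_force: [-0.7, -1.7, 3.6]
opening: 0.034
grip_force: 30.0
```

step_arm([
  [0.2, 0, 0, 0, 0],
  [-0.2, 0, 0, 0, 0],
  [-0.2, 0, 0, 0, 0],
  [-0.2, 0, 0, 0, 0],
  [-0.2, 0, 0, 0, 0],
  [-0.2, 0, 0, -0.05, 0],
  [-0.2, 0, 0, -0.1, 0],
])

```text
time: 12.42
tool_pos: [0.4545, 0.0651, 0.2057]
tool_rot: [3.141, -0.001, -3.141]
contact_force: [1.0, -0.2, 0.4]
opening: 0.0552
grip_force: 0.0
```

step_arm([
  [-0.5, -0.02, -0.06, 0, 0],
  [-0.5, -0.04, -0.12, 0, 0],
  [-0.5, -0.06, -0.175, 0, 0],
  [-0.5, -0.08, -0.23, 0, 0],
  [-0.5, -0.1, -0.285, 0, 0],
  [-0.5, -0.12, -0.335, 0, 0],
  [-0.5, -0.133, -0.367, 0, 0],
  [-0.5, -0.133, -0.367, 0, 0],
  [-0.5, -0.133, -0.367, 0.02, 0],
  [-0.5, -0.133, -0.367, 0.05, 0],
  [-0.5, -0.133, -0.367, 0.07, 0],
  [-0.5, -0.133, -0.367, 0.078, 0],
  [-0.5, -0.133, -0.367, 0.078, 0],
])

```text
time: 14.05
tool_pos: [0.5879, -0.3011, 0.1269]
tool_rot: [3.141, -0.0, -3.141]
contact_force: [0.7, -0.0, -0.0]
opening: 0.069
grip_force: 0.0
```

step_arm([
  [1, 0, 0, 0, 0],
  [1, 0, 0, 0, 0],
  [1, 0, 0, 0, 0],
  [1, 0, 0, 0, 0],
  [1, 0, 0, 0, 0],
])

```text
time: 14.68
tool_pos: [0.5882, -0.3022, 0.1273]
tool_rot: [-3.141, 0.001, -3.142]
contact_force: [0.2, -0.8, 1.4]
opening: 0.041
grip_force: 30.0
```

```bash
python3 look.py c
```

```text
14.675 0.041035388856138354 29.9996155500412
scene 0.177 155 [291. 114.] [ 0.5835 -0.3002  0.177 ] [0.028 0.074]
scene 0.152 118 [356. 151.] [ 0.3967 -0.2827  0.1488] [0.03 0.03]
scene 0.152 259 [247. 228.] [0.4533 0.0643 0.1513] [0.03  0.031]
scene 0.132 172 [288. 131.] [ 0.5883 -0.2937  0.132 ] [0.052 0.042]
scene 0.132 69 [354. 159.] [ 0.3962 -0.275   0.1323] [0.03  0.017]
scene 0.132 122 [226. 169.] [ 0.6086 -0.0694  0.1298] [0.028 0.029]
top 0.152 181 [152. 193.] [0.4554 0.0641 0.1507] [0.028 0.031]
top 0.152 237 [308. 274.] [ 0.3969 -0.2835  0.1488] [0.03 0.03]
top 0.152 190 [362. 283.] [ 0.4103 -0.3874  0.1487] [0.03  0.024]
top 0.132 166 [237. 147.] [ 0.6088 -0.069   0.1303] [0.029 0.027]
```

View pics/scene_c.png

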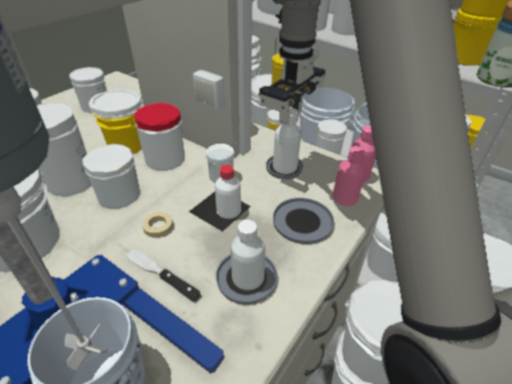

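The middle bottle stands in the medium tray (scene 247,265), the large tray is empty (303,220), and the tall bottle is gripped (287,140).

step_arm([
  [1, 0, 0, -0.03, 0],
  [1, 0, 0, -0.05, 0],
  [1, 0.035, 0.037, -0.05, 0],
  [1, 0.07, 0.075, -0.05, 0],
  [1, 0.105, 0.113, -0.05, 0],
  [1, 0.135, 0.146, -0.05, 0],
  [1, 0.145, 0.157, -0.05, 0],
  [1, 0.145, 0.157, -0.045, 0],
  [1, 0.145, 0.157, -0.025, 0],
  [1, 0.145, 0.157, -0.01, 0],
  [1, 0.145, 0.157, -0.004, 0],
  [1, 0.145, 0.157, -0.001, 0],
  [1, 0.145, 0.157, 0.0, 0],
  [1, 0.145, 0.157, 0.0, 0],
])

```text
time: 16.52
tool_pos: [0.4437, -0.1453, 0.1277]
tool_rot: [-3.141, 0.002, -3.141]
contact_force: [0.3, -0.8, 1.6]
opening: 0.0413
grip_force: 30.0
```

step_arm([
  [0.2, 0, 0, 0, 0],
  [-0.4, 0, 0, 0, 0],
  [-0.4, 0, 0, 0, 0],
  [-0.4, 0, 0, 0, 0],
  [-0.4, 0, 0, 0, 0],
  [-0.4, 0, 0, -0.05, 0],
  [-0.4, 0, 0, -0.08, 0],
])

```text
time: 17.4
tool_pos: [0.4433, -0.145, 0.2086]
tool_rot: [-3.141, 0.001, -3.141]
contact_force: [0.2, -0.1, -0.7]
opening: 0.0645
grip_force: 0.0
```

step_arm([
  [-0.4, -0.05, 0.023, 0, 0],
  [-0.4, -0.1, 0.046, 0, 0],
  [-0.4, -0.15, 0.068, 0, 0],
  [-0.3, -0.1665, 0.0755, 0, 0],
  [-0.3, -0.1665, 0.0755, 0.02, 0],
  [-0.3, -0.1665, 0.0755, 0.06, 0],
  [-0.3, -0.1665, 0.0755, 0.1, 0],
  [-0.3, -0.1665, 0.0755, 0.113, 0],
  [-0.3, -0.1665, 0.0755, 0.119, 0],
  [-0.3, -0.1665, 0.0755, 0.119, 0],
])

```text
time: 18.65
tool_pos: [0.6101, -0.0695, 0.0888]
tool_rot: [-3.141, 0.002, -3.141]
contact_force: [0.4, -0.2, 1.2]
opening: 0.0596
grip_force: 0.0
```

step_arm([
  [1, 0, 0, 0, 0],
  [1, 0, 0, 0, 0],
  [1, 0, 0, 0, 0],
  [1, 0, 0, 0, 0],
  [1, 0, 0, 0, 0],
  [1, 0, 0, 0, 0],
])

```text
time: 19.4
tool_pos: [0.6097, -0.0695, 0.0882]
tool_rot: [-3.141, 0.001, -3.141]
contact_force: [0.2, -0.4, 3.4]
opening: 0.0314
grip_force: 30.0
```

```bash
python3 look.py d; python3 - <<'E'
from h import *
for n in("top","scene"):
    c=dict(np.load(n+"1.npz"));P=cloud(c);g=c["img"].max(2).astype(int)
    d=np.hypot(P[...,0]-.5916,P[...,1]+.2993)
    m=((g<70)&(d<.047)&(P[...,2]<.012)).astype(np.uint8)
    k=max(cv2.findContours(m,0,1)[0],key=cv2.contourArea);e=cv2.fitEllipse(k)
    print(n,e[0],m.sum(),circ(plane(c,k[:,0],.004)[:,:2]))
E
```

```text
19.4 0.0313973259609566 30.00060796737671
scene 0.177 244 [309. 162.] [ 0.4468 -0.1463  0.1758] [0.037 0.037]
scene 0.152 79 [369. 130.] [ 0.4097 -0.3872  0.1486] [0.03  0.024]
scene 0.152 122 [356. 151.] [ 0.3967 -0.2824  0.1488] [0.03 0.03]
scene 0.152 72 [307. 174.] [ 0.4444 -0.1381  0.152 ] [0.033 0.022]
scene 0.152 261 [247. 228.] [0.4536 0.0644 0.1507] [0.03 0.03]
scene 0.132 67 [354. 159.] [ 0.3963 -0.2757  0.1326] [0.03  0.017]
scene 0.132 163 [228. 170.] [ 0.606  -0.0673  0.1321] [0.022 0.061]
scene 0.132 237 [306. 183.] [ 0.4467 -0.1398  0.1319] [0.053 0.043]
scene 0.132 65 [247. 239.] [0.4515 0.0692 0.1319] [0.028 0.022]
top 0.177 357 [248. 226.] [ 0.4467 -0.1456  0.1776] [0.037 0.036]
top 0.152 238 [308. 274.] [ 0.3971 -0.2834  0.1493] [0.03 0.03]
top 0.152 190 [361. 283.] [ 0.4103 -0.3876  0.1486] [0.03  0.024]
top 0.132 248 [249. 234.] [ 0.4443 -0.1454  0.1314] [0.049 0.056]
top (329.49267578125, 200.17214965820312) 910 (array([ 0.59172469, -0.2988695 ]), np.float64(0.040173150845599075))
scene (283.7062683105469, 166.63917541503906) 341 (array([ 0.59356308, -0.30319798]), np.float64(0.036159014691973))
```

step_arm([
  [1, 0, 0, -0.03, 0],
  [1, 0, 0, -0.05, 0],
  [1, 0.004, -0.05, -0.05, 0],
  [1, 0.008, -0.1, -0.05, 0],
  [1, 0.012, -0.15, -0.05, 0],
  [1, 0.016, -0.2, -0.05, 0],
  [1, 0.018, -0.2295, -0.05, 0],
  [1, 0.018, -0.2295, -0.045, 0],
  [1, 0.018, -0.2295, -0.025, 0],
  [1, 0.018, -0.2295, -0.01, 0],
  [1, 0.018, -0.2295, -0.004, 0],
  [1, 0.018, -0.2295, -0.002, 0],
  [1, 0.018, -0.2295, -0.002, 0],
])

```text
time: 21.12
tool_pos: [0.5918, -0.2987, 0.0903]
tool_rot: [-3.141, 0.001, -3.141]
contact_force: [0.1, -1.2, -1.0]
opening: 0.0312
grip_force: 30.0
```

step_arm([
  [0.2, 0, 0, 0, 0],
  [-0.4, 0, 0, 0, 0],
  [-0.4, 0, 0, 0, 0],
  [-0.4, 0, 0, 0, 0],
  [-0.4, 0, 0, 0, 0],
  [-0.4, 0, 0, -0.05, 0],
  [-0.4, 0, 0, -0.11, 0],
  [-0.4, 0, 0.06, -0.12, 0],
  [-0.4, 0, 0.12, -0.12, 0],
  [-0.4, 0, 0.16, -0.12, 0],
  [-0.4, 0, 0.16, -0.12, 0],
])

```text
time: 22.5
tool_pos: [0.5915, -0.1359, 0.2103]
tool_rot: [3.141, 0.001, -3.137]
contact_force: [-0.5, -0.6, 0.6]
opening: 0.0643
grip_force: 0.0
```

```bash
python3 look.py e
```

```text
22.5 0.06434524023574498 0.0
scene 0.177 240 [309. 162.] [ 0.4468 -0.1461  0.1759] [0.037 0.037]
scene 0.152 80 [369. 130.] [ 0.4095 -0.387   0.1485] [0.03  0.024]
scene 0.152 121 [356. 151.] [ 0.3962 -0.2827  0.1487] [0.03 0.03]
scene 0.152 71 [308. 174.] [ 0.4442 -0.1382  0.1519] [0.033 0.021]
scene 0.152 261 [247. 228.] [0.4534 0.0646 0.1507] [0.03 0.03]
scene 0.132 89 [287. 129.] [ 0.5909 -0.2961  0.1311] [0.027 0.026]
scene 0.132 64 [354. 159.] [ 0.3964 -0.2751  0.1323] [0.032 0.016]
scene 0.132 240 [306. 182.] [ 0.4466 -0.1392  0.132 ] [0.053 0.042]
scene 0.132 61 [247. 239.] [0.4512 0.0697 0.132 ] [0.028 0.022]
top 0.177 356 [248. 226.] [ 0.4469 -0.1458  0.1773] [0.037 0.037]
top 0.152 239 [308. 274.] [ 0.397  -0.2834  0.149 ] [0.03 0.03]
top 0.152 195 [361. 283.] [ 0.4104 -0.3874  0.149 ] [0.03  0.024]
top 0.132 184 [339. 186.] [ 0.5913 -0.2974  0.1312] [0.029 0.028]
top 0.132 244 [249. 234.] [ 0.446  -0.1456  0.1318] [0.053 0.055]
```

View pics/scene_e.png

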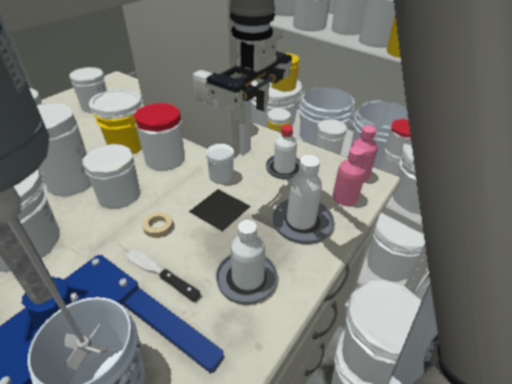

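All three bottles stand in their own trays: short (286,155), tall (303,200), middle (247,265). Each is within about 4 mm of its tray centre, and the arm is clear.

```bash
python3 -c "
from cell import *
print(hand_in())"
```

```text
the job is handed in; nothing more can be done
None
```

The job is handed in at about 22.5 s: each bottle is upright and released in its own tray, within about 4 mm of the centre in the last images, and the pot, tape and scraper look unmoved; no verdict came back.

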